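# Open the scanner's battery bay

### The arm

A 6-joint arm with a two-finger parallel gripper is mounted at the origin on the work surface. World frame = base frame: x ahead of the robot, y to its left, z up, the work surface at z = 0. Lengths are in m, angles in rad, forces in N, time in s.
With the tool pointing down it reaches from about 0.375 to 0.9 m from the base axis. Payload 3.1 kg.
Tool frame: the origin (TCP) lies at the very end of the fingers, on their centre line; the grasp point (between the pads) lies 19 mm behind it; z points along the fingers, y is the direction in which the jaws open and shut (so a half turn about z gives the same grasp; the last joint's range is limited). The gripper opens to 87 mm and grips with 3 to 60 N. Pads are 19 mm wide; open, the fingers measure 117 mm over their backs; the gripper's body (75 mm by 190 mm) begins 51 mm behind the grasp point.
Start: joints at [-1.488, 0.527, 1.433, -0, 1.181, -0.178], TCP at [0.162, -0.604, 0.223] pointing down, gripper open.
Joint ranges: [-3.08, 3.08], [-0.75, 2.2], [0.22, 2.44], [-1.43, 4.57], [0, 2.65], [-2.85, 2.85]. Speed limits (rad/s): [2.79, 2.79, 3.14, 3.14, 3.14, 3.14].

### API

Orientations are given as a unit quaternion [x, y, z, w].
In Python, from rig import robot gives the robot as it stands. The module is installed in compiled form; this text tells all that it offers.
- The arm moves only by the tool carry_out, never from a script. Its argument "series" is a list of rows, each a list of 7 numbers: the shift along the tool's x, y, z in mm, then the turn, a rotation vector about the tool's x, y, z in degrees, then the gripper command: -1 is shut, 1 is fully open, values between are in proportion. In form: [[tx, ty, tz, rx, ry, rz, claw], ...]. A call has 1 to 8 rows; each row is the pose to reach, as a shift and turn from the pose measured when the call began, along the tool's axes at that moment; what a row does not reach only later rows make up. A row lasts 1/8 s, in which the tool goes at most 62.5 mm and 10.7 degrees, less where a joint would pass 70% of its speed; a pose out of reach is approached as far as the arm can. A call with a gripper value outside its range is refused whole. The fingers move at their own pace and stop on an object; "force" is the grip in N (left out, the last holds). Time passes only in rows, so rows that repeat a pose let the fingers close. It gives the time, the measured TCP pose, the force and the opening at its end, in the units of the state.
- robot.get_obs(): the state, without advancing time (a new reading comes with each control period).
- robot.camera(name): name is "scene" or "top" or "wrist"; returns a dict with "pixels" (480x640x3 uint8, red, green, blue), "fx", "fy", "cx", "cy" (pixels), "k1" (the pictures are not rectified: a ray, as slopes to the right and down, at radius r is drawn at 1 + k1 r^2 times it, then the intrinsics apply), "position" and "attitude" of the camera in the world. Camera axes: x right, y down, z forward; pixel columns grow to the right and rows downward; lengths in m; the calibration is good to about 2 mm. A picture is of the moment at which its call begins. There is no depth.
- robot.hand_in(): hands the job in, once; it reports no verdict.
The state is a dict: "time": time; "q": joint angles; "joint_velocities": joint speeds; "joint_torque": joint torques, N m; "position": TCP position; "tool_rot": TCP orientation; "ft_force": force on the tool from outside, world axes, zero at the start; "moment": the same for the moment, N m; "grip_width": finger opening in m.
Only numpy, scipy, OpenCV 4.12 (cv2) and the standard library are available. Lean on these libraries where they do the work, as an engineer would, in place of code of your own. Each camera call takes 0.05 s, during which the arm holds its last target.

### The job

Open the battery bay of the blue 3D scanner: squeeze the two orange tabs of its grey battery cover evenly towards each other, draw the freed cover straight up without straining it against the scanner, and set it down gently, upright, in the white parts tray. Let go of it there and leave the pot, the scale bar and the target ball alone.

Things in the scene. Friction and masses are not known exactly. Their poses are not given: they have to be found in the camera images.
- scanner: Blue hand-held 3D scanner lying flat, clamped to the desk (cannot move). Body 220 (x) x 140 (y) x 75 mm high; silver face with lenses at its +x end, a carrying loop reaching 164 mm from the origin at its -x end. Origin: centre of its underside, z up. Around the bay its top is flat and free.
- bay (a point): Middle of the battery bay's mouth in the scanner's top, 75 mm above the desk, scanner's axes; opening 41 (x) x 51.6 (y) mm. Its +y and -y edges are a silver ledge, 4 mm thick, that the cover's hooks catch under. The brittle cover breaks if loaded against the scanner, sideways, up or down, with more than 18 N.
- cover: Grey battery cover (loose, about 85 g, varies) snapped into the bay, axes as the scanner's. Origin: middle of the underside of its 56 (x) x 54 (y) x 5 mm flange, which lies on the scanner's top. Ribs reach 10 mm below the origin into the bay (play 1 mm in x, 0.7 mm in y); on a floor it stands on them. BOTH tabs in by about 4 of their 5 mm free it: then it lifts straight out, carried by the squeezed tabs.
- tabs (a point): Where to squeeze: midway between the two orange tabs, 24 mm above the cover's origin. Tabs: 24 mm wide in x, from 4 to 32 mm above the origin; on each an upright press ridge, 8 mm wide, its outer face at y = +26 or -26 mm (52 mm apart). They are pressed together along y. A grey block, 18 x 26 mm, 26 mm high, stands between. A squeeze of 20 to 25 N carries the cover.
- tab_left (a joint): Slide of the orange tab on the cover's +y side: 0 = sprung out (hooked), 0.005 m = fully in, at its stop; spring 2.5 N to start, 6 N at the stop. Off-centre, one tab stops first and the cover is forced against the bay: measured positions are too coarse. Close in steps, yielding to the force on the hand along y, and upwards where fingertips swing forward as they close.
- tab_right (a joint): The same for the tab on the cover's -y side: 0 = sprung out, 0.005 m = fully in.
- tray: White open parts tray with a grey floor, fixed to the desk: 170 (x) x 140 (y) x 28 mm high, walls and floor 5 mm thick. Origin: centre of its underside. The cover belongs inside it, upright, anywhere clear of the walls, in any direction.
- pot: Small terracotta pot standing on the desk, 110 mm across, 105 mm high, origin at the centre of its foot. Leave alone.
- scale_bar: Black bar with white squares lying on the desk, 30 x 120 x 12 mm, origin at the centre of its underside. Leave alone.
- target_ball: White 32 mm ball on a dark round foot 48 mm across, 60 mm high overall, origin at the centre of its foot. Leave alone.
Not all that is in view belongs to the job. What is shaped like the cover but turquoise or yellow is not meant.

How it is judged:
On the way, in this order (a step that is already met when the one before it is completed fails the run):
1. both tabs are pressed in while the cover still sits in the bay (value of joint each of tab_left, tab_right above 0.003 m and z of cover in the frame of scanner below 0.079 m and horizontal distance between cover and scanner below 0.005 m), for 0.05 s.
2. the cover is held clear above the scanner (z of cover in the frame of scanner above 0.09 m and contact force between the fingers and cover above 1 N), for 0.05 s.
3. the cover stands upright on the tray's floor while still held (z of cover in the frame of tray below 0.018 m and horizontal distance between cover and tray below 0.07 m and angle between cover's own z axis and vertical below 0.2 rad and contact force between the fingers and cover above 1 N), for 0.05 s.
At the end, for the whole second after the job is handed in: The cover stands upright (within 0.1 rad) and at rest on the tray's floor (its origin 12 to 18 mm above the tray's underside, within 70 mm of the tray's middle) (z of cover in the frame of tray between 0.012 and 0.018 m and horizontal distance between cover and tray below 0.07 m and angle between cover's own z axis and vertical below 0.1 rad and linear speed of cover below 0.02 m/s); the robot touches nothing.
It fails at once if the cover is strained against the scanner with more than 18 N (contact force between cover and scanner above 18 N).
It fails at once if the pot is moved by more than 20 mm (distance of pot from where it was at the start of the episode above 0.02 m).
It fails at once if the scale bar is moved by more than 20 mm (distance of scale_bar from where it was at the start of the episode above 0.02 m).
It fails at once if the target ball is moved by more than 20 mm (distance of target_ball from where it was at the start of the episode above 0.02 m).
It also fails if it takes over 54 s, if anything falls off the work surface, if the arm or the gripper's body presses on something with over 40 N, if the wrist force passes 120 N, or if a joint passes its speed limit or range.

## Working session

There is one attempt and no reset: what is moved stays moved. The work goes in short steps, Python scripts to look and compute and a tool call to move; the robot and the scene stay as the last step left them, time stands still between calls to the robot, and variables do not carry over. Pictures are saved under pics/ and viewed, and the job is handed in when it is done.

Besides the shell and the picture viewer there is one more tool, called after "Request:" as a command line: name --pt "numbers of a row" for each row, then --argument value for the rest. carry_out: Moves the arm, as the interface text tells. Its arguments: {"type":"object","properties":{"series":{"type":"array"},"force":{"type":"number"}},"required":["series"]}

```bash
mkdir -p pics
cat > h.py <<'E'
import numpy as np, cv2
from rig import robot
from scipy.spatial.transform import Rotation as R
def snap(name,fn):
    c=robot.camera(name); cv2.imwrite('pics/'+fn,c['pixels'][:,:,::-1]); return c
def rot(c):
    a=np.array(c['attitude'],float)
    return a if a.shape==(3,3) else R.from_quat(a).as_matrix()
def ray(c,u,v):
    x=(u-c['cx'])/c['fx'];y=(v-c['cy'])/c['fy']
    rd=np.hypot(x,y); r=rd
    for _ in range(30): r=rd/(1+c['k1']*r*r)
    s=r/rd if rd>0 else 1
    d=rot(c)@np.array([x*s,y*s,1]); return np.array(c['position']),d
def onz(c,u,v,z):
    p,d=ray(c,u,v); return p+d*(z-p[2])/d[2]
def proj(c,P):
    q=rot(c).T@(np.array(P)-np.array(c['position'])); x,y=q[0]/q[2],q[1]/q[2]; k=1+c['k1']*(x*x+y*y)
    return np.array([c['fx']*x*k+c['cx'],c['fy']*y*k+c['cy']])
E
python3 - <<'E'
from h import *
for n in ['scene','top','wrist']:
    c=snap(n,n+'0.png'); print(n,{k:v for k,v in c.items() if k!='pixels'})
print(robot.get_obs())
E
```

```text
scene {'fx': 485.7310814864851, 'fy': 485.7310814864851, 'cx': 319.75981394605066, 'cy': 241.75261736816236, 'k1': 0.033017413692766055, 'position': array([ 1.30266201, -0.84292301,  0.82695932]), 'attitude': array([ 0.84296648,  0.28084748, -0.15535215, -0.43173825])}
top {'fx': 591.6180219059995, 'fy': 591.6180219059995, 'cx': 326.42328262242415, 'cy': 242.19385487773326, 'k1': 0.010327537053858672, 'position': array([ 0.36545198, -0.00139503,  1.3166775 ]), 'attitude': array([-0.67439258,  0.73130941, -0.07505505,  0.06890522])}
wrist {'fx': 369.36998985881587, 'fy': 369.36998985881587, 'cx': 313.7725502337934, 'cy': 236.60215395135896, 'k1': -0.06736415024278176, 'position': array([ 0.24241648, -0.58225167,  0.38485214]), 'attitude': array([ 0.78446118, -0.60131211, -0.0931569 ,  0.11985903])}
{'time': 0.15, 'q': array([-1.48749881e+00,  5.28247180e-01,  1.43359659e+00, -1.81059139e-05,
        1.18136832e+00, -1.78518494e-01]), 'joint_velocities': array([-8.15373331e-05, -2.95762542e-03, -5.14368172e-03, -1.94556405e-03,
       -4.74491056e-04,  3.91696438e-05]), 'joint_torque': array([ 5.29822501e-04, -4.40432310e+01, -1.76842511e+01,  6.33286522e-02,
        5.52941510e-02, -1.03362590e-04]), 'position': array([ 0.16173801, -0.60314433,  0.22180339]), 'tool_rot': array([ 9.91443002e-01,  1.30537802e-01,  3.01738042e-05, -8.09202096e-04]), 'ft_force': array([ 0.60508262, -0.04951071,  0.31182765]), 'moment': array([-0.04417631, -0.01291022, -0.02331954]), 'grip_width': 0.08728311107872824}
```

View pics/scene0.png

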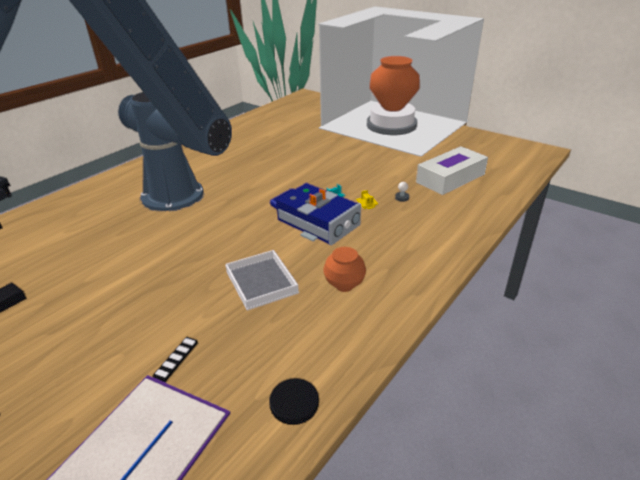

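View pics/top0.png

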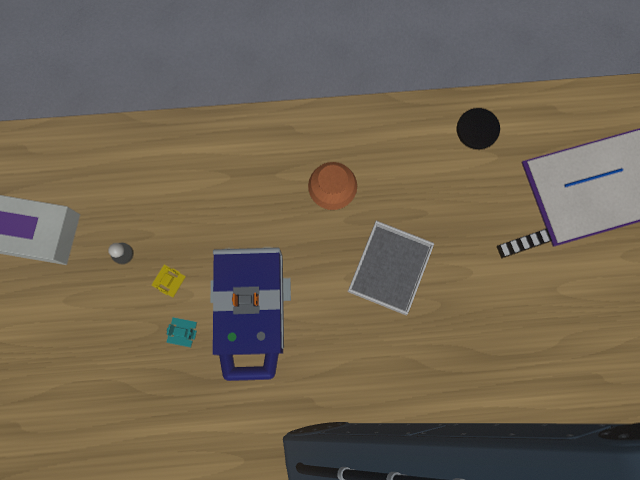

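View pics/wrist0.png

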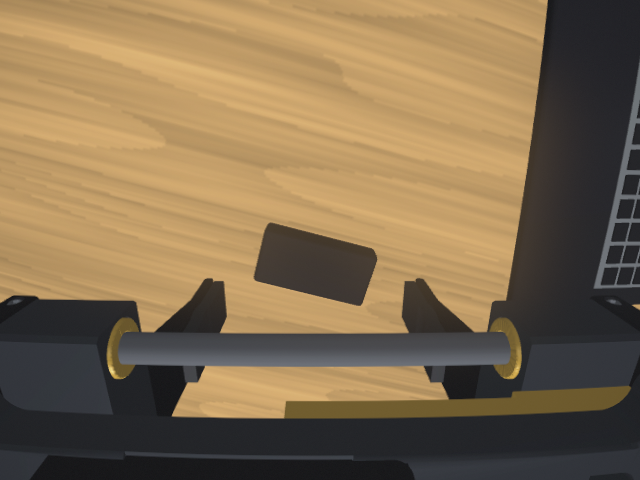

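The top view shows three cover-like shapes: the grey cover with orange tabs on the blue scanner at (246,299), a yellow one at (168,281) and a turquoise one at (182,332). I choose the grey one and check it in a close crop.

Run:
```python
from h import *
c=robot.camera('top'); im=c['pixels'][:,:,::-1]
cv2.imwrite('pics/crop1.png',cv2.resize(im[240:390,150:310],None,fx=5,fy=5,interpolation=cv2.INTER_CUBIC)[:600*1+150][:600])
hsv=cv2.cvtColor(im.copy(),cv2.COLOR_BGR2HSV)
# blue body
m=cv2.inRange(hsv,(110,120,40),(130,255,255))
n,l,s,ce=cv2.connectedComponentsWithStats(m)
for i in range(1,n):
    if s[i,4]>30: print('blue',s[i],ce[i])
m=cv2.inRange(hsv,(5,150,120),(15,255,255))
n,l,s,ce=cv2.connectedComponentsWithStats(m)
for i in range(1,n):
    if s[i,4]>4: print('or',s[i],ce[i], onz(c,*ce[i],0.075+.03))
```

```text
blue [ 213  253   67   38 2283] [246.27595269 270.83530442]
blue [ 213  310   68   70 3602] [246.74847307 341.56746252]
or [ 312  165   43   44 1373] [333.03641661 187.67589221] [ 0.73258715 -0.04588534  0.105     ]
or [254 293   3  13  27] [254.74074074 298.48148148] [0.50981719 0.13380811 0.105     ]
or [232 294   3  12  26] [233.34615385 299.23076923] [0.51183713 0.17758564 0.105     ]
```

View pics/crop1.png

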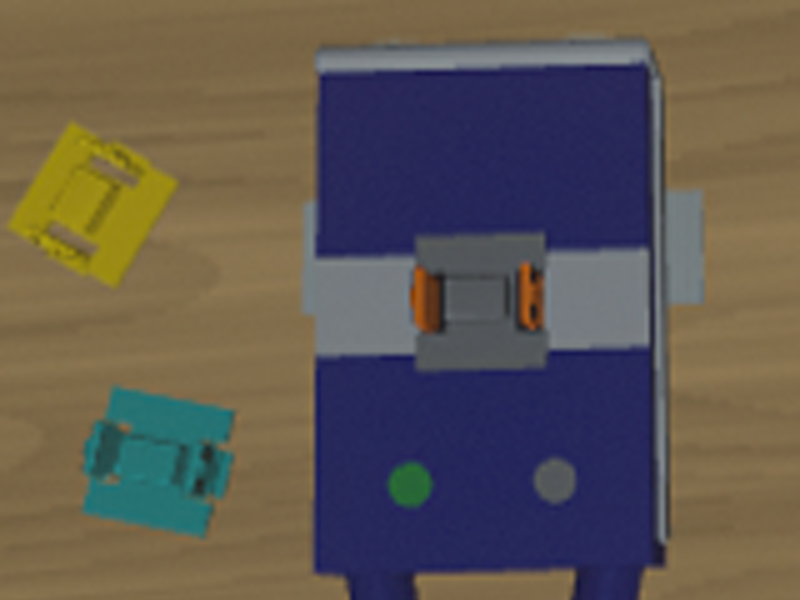

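The crop confirms it: grey flange with two orange tabs, seated across the silver ledge. Next I measure yaw and position from the flange and body edges, and find the tray.

Run:
```python
from h import *
c=robot.camera('top'); im=c['pixels'][:,:,::-1].copy()
hsv=cv2.cvtColor(im,cv2.COLOR_BGR2HSV)
print('hsv flange',hsv[291,240],hsv[310,245],'silver',hsv[300,220],'tray',hsv[270,390])
g=cv2.cvtColor(im,cv2.COLOR_BGR2GRAY)
sub=(hsv[...,1]<60)&(g<125)
m=np.zeros_like(g); m[283:318,228:264]=(sub[283:318,228:264]*255)
m|=0
# include orange/dark inside by hull
n,l,s,ce=cv2.connectedComponentsWithStats(m); i=1+np.argmax(s[1:,4]); 
ys,xs=np.where(l==i); pts=np.array([onz(c,x,y,.080)[:2] for x,y in zip(xs,ys)],np.float32)
r=cv2.minAreaRect(pts*1000); print('flange',s[i],r)
# blue halves edges: body top at z .075
b=cv2.inRange(hsv,(110,120,40),(130,255,255))
ys,xs=np.where(b[:352]>0); P=np.array([onz(c,x,y,.075)[:2] for x,y in zip(xs,ys)],np.float32)
print('body',cv2.minAreaRect(P*1000))
# tray white rim
w=cv2.inRange(hsv,(0,0,165),(180,40,255)); w[:,:340]=0; w[:,440:]=0; w[:215]=0; w[320:]=0
ys,xs=np.where(w>0); P=np.array([onz(c,x,y,.028)[:2] for x,y in zip(xs,ys)],np.float32)
print('tray',cv2.minAreaRect(P*1000))
s=robot.camera('scene'); 
im=s['pixels'][:,:,::-1]
cv2.imwrite('pics/crop2.png',cv2.resize(im[170:250,260:380],None,fx=6,fy=6,interpolation=cv2.INTER_CUBIC))
```

```text
hsv flange [100  17  89] [107  20  91] silver [105  20 128] tray [108  13  95]
flange [228 287  36  27 734] ((511.3171691894531, 156.13345336914062), (74.234375, 54.4263916015625), 85.35110473632812)
body ((558.3755493164062, -228.20223999023438), (227.91619873046875, 945.3552856445312), 7.672998905181885)
tray ((564.9110717773438, -161.82264709472656), (137.0855712890625, 167.8584442138672), 63.3471794128418)
```

View pics/crop2.png

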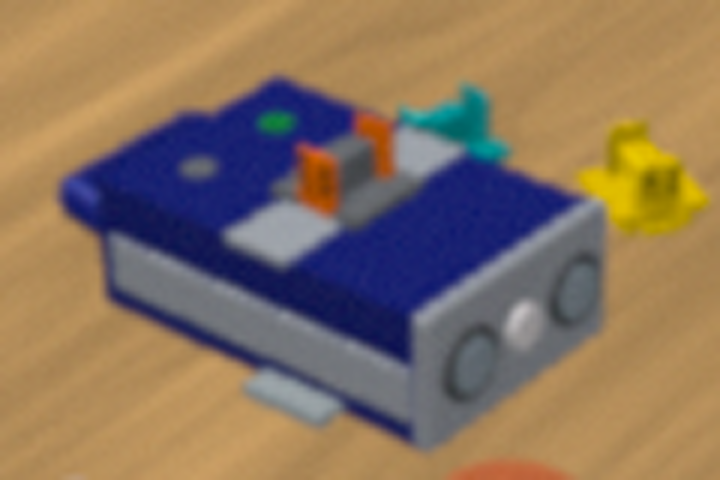

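Scene crop: the cover is seated flat, with its tabs along the scanner's y axis. The tray measures 168 x 137 mm, which matches. The flange and body masks leaked, so I redo them by restricting the area.

Run:
```python
from h import *
c=robot.camera('top'); im=c['pixels'][:,:,::-1].copy()
hsv=cv2.cvtColor(im,cv2.COLOR_BGR2HSV).astype(int)
# top flange edges: use saturation (blue vs grey) columns 236..256 for x-edges; value for y-edges
def cross(a,th):
    for k in range(len(a)-1):
        if (a[k]-th)*(a[k+1]-th)<=0 and a[k]!=a[k+1]: return k+(th-a[k])/(a[k+1]-a[k])
S=hsv[...,1].astype(float); V=cv2.cvtColor(im,cv2.COLOR_BGR2GRAY).astype(float)
up=[(u,278+cross(S[278:294,u],100)) for u in range(236,257)]
dn=[(u,322-cross(S[322:305:-1,u],100)) for u in range(236,257)]
rows=[r for r in list(range(290,293))+list(range(307,309))]
print(V[291,225:266]); print(V[308,225:266])
for nm,e in(('up',up),('dn',dn)):
    P=np.array([onz(c,u,v,.080 if nm=='up' else .080)[:2] for u,v in e]); f=np.polyfit(P[:,1],P[:,0],1); print(nm,P.mean(0),'slope',np.degrees(np.arctan(f[0])),(P[:,0]-np.polyval(f,P[:,1])).std())
# blue/silver lines at z=.075
for nm,us,v0,v1 in(('bs_up',list(range(216,228))+list(range(262,279)),285,300),('bs_dn',list(range(216,228))+list(range(262,279)),318,302)):
    st=1 if v1>v0 else -1
    e=[(u,v0+st*cross(S[v0:v1:st,u],100)) for u in us]
    P=np.array([onz(c,u,v,.075)[:2] for u,v in e]); f=np.polyfit(P[:,1],P[:,0],1); print(nm,P.mean(0),'slope',np.degrees(np.arctan(f[0])),np.polyval(f,.156),(P[:,0]-np.polyval(f,P[:,1])).std())
# body left/right at rows
for nm,u0,u1 in(('L',205,225),('R',292,270)):
    st=1 if u1>u0 else -1
    e=[(u0+st*cross(S[v,u0:u1:st],175 ),v) for v in list(range(258,286))+list(range(316,345)) if cross(S[v,u0:u1:st],175) is not None]
    P=np.array([onz(c,u,v,.075)[:2] for u,v in e]); f=np.polyfit(P[:,0],P[:,1],1); print(nm,P.mean(0),'yaw',np.degrees(np.arctan(f[0])),np.polyval(f,.511),(P[:,1]-np.polyval(f,P[:,0])).std())
w=cv2.inRange(hsv.astype(np.uint8),(0,0,165),(180,40,255)); w[:,:340]=0; w[:,440:]=0; w[:215]=0; w[320:]=0
ys,xs=np.where(w>0); P=np.array([onz(c,x,y,.028)[:2] for x,y in zip(xs,ys)],np.float32)
print(cv2.boxPoints(cv2.minAreaRect(P*1000)))
```

```text
[ 86.  89.  99.  98.  98.  99.  99.  97.  80.  86.  85.  86.  86.  86.
  85.  85.  86.  86.  84.  86.  86.  86.  86.  85.  86.  85.  85.  86.
  86.  86.  85.  86.  85.  87. 110. 127. 126. 125. 125. 125. 126.]
[123. 123. 122. 123. 123. 123. 124. 122.  93.  85.  85.  87.  85.  85.
  85.  85.  86.  86.  84.  86.  85.  86.  85.  86.  86.  85.  85.  87.
  86.  87.  86.  87.  86.  86.  99. 127. 126. 124. 125. 125. 126.]
up [0.54014113 0.15344381] slope 2.8901379589458935 0.00014297045813613316
dn [0.48289434 0.15649072] slope 3.4763462564617473 0.0001583066667714483
bs_up [0.53278825 0.14618767] slope 2.882362885333738 0.5332822885449178 0.00020544142795629754
bs_dn [0.49016035 0.1485157 ] slope 3.0454657640950877 0.49055853981996084 0.00023984674587869734
L [0.46524235 0.22684775] yaw 13.701164462705886 0.23800325192689653 0.0<stdin>:24: RankWarning: Polyfit may be poorly conditioned
Traceback (most recent call last):
IndexError: too many indices for array: array is 1-dimensional, but 2 were indexed
```

```bash
cat >> h.py <<'E'
def goto(P,yaw):
    o=robot.get_obs(); T=R.from_quat(o['tool_rot']); d=T.inv().apply(np.array(P)-o['position'])*1000
    G=R.from_euler('z',yaw,degrees=True)*R.from_quat([1,0,0,0])
    return d.round(1),np.degrees((T.inv()*G).as_rotvec()).round(2)
E
python3 - <<'E' 2>&1
from h import *
c=robot.camera('top')
for (a,b),v in (((232.5,258.8),291),((232.6,259.1),308)):
    A=onz(c,a,v,.08);B=onz(c,b,v,.08); print(A,B,(A+B)/2,np.linalg.norm(A-B))
print(goto([.42,-.33,.24],-3)); print(goto([.511,.156,.24],-3))
E
```

```text
[0.5322758  0.18220273 0.08      ] [0.52780421 0.12722783 0.08      ] [0.53004001 0.15471528 0.08      ] 0.05515646060087928
[0.49668762 0.18372182 0.08      ] [0.4922034  0.12865403 0.08      ] [0.49444551 0.15618792 0.08      ] 0.05525006968673645
(array([ 320.2, -197.4,  -17.5]), array([-0.02, -0.  , 18.  ]))
(array([ 533.9, -643.3,  -17.4]), array([-0.02, -0.  , 18.  ]))
```

Request:
carry_out --pt "60 -30 -10 0 0 5 1" --pt "115 -60 -17 0 0 10 1" --pt "170 -100 -17 0 0 18 1" --pt "230 -150 -17 0 0 18 1" --pt "290 -190 -17 0 0 18 1" --pt "330 -235 -17 0 0 18 1" --pt "355 -285 -17 0 0 18 1" --pt "380 -335 -17 0 0 18 1" --force 5

```text
time: 1.4
position: [0.4386, -0.1983, 0.2398]
tool_rot: [1.0, -0.026, 0.001, 0.0]
ft_force: [0.6, -0.4, 0.4]
grip_width: 0.0868
```

```bash
python3 -c "
from h import *
o=robot.get_obs();print(o['time'],o['position'],o['q']); print(goto([.511,.156,.22],-3))"
```

```text
1.4 [ 0.43858232 -0.19834987  0.23975672] [-6.57752028e-01  3.10822196e-01  1.76303306e+00  5.78878121e-04
  1.06662455e+00  9.65202541e-01]
(array([  53.7, -357.7,   19.7]), array([ 0.01, -0.07, -0.  ]))
```

Request:
carry_out --pt "10 -55 0 0 0 0 1" --pt "18 -110 0 0 0 0 1" --pt "26 -165 0 0 0 0 1" --pt "34 -220 0 0 0 0 1" --pt "44 -280 0 0 0 0 1" --pt "50 -330 10 0 0 0 1" --pt "53.7 -357.7 19.7 0 -0.07 0 1" --pt "53.7 -357.7 19.7 0 -0.07 0 1"

```text
time: 2.4
position: [0.5106, 0.1578, 0.2194]
tool_rot: [1.0, -0.024, -0.001, 0.0]
ft_force: [0.4, -0.2, 0.3]
grip_width: 0.0873
```

```bash
python3 -c "
from h import *
c=snap('wrist','w1.png')
o=robot.get_obs();print(o['time'],o['position'],o['ft_force'],{k:c[k] for k in('position','attitude')}); print(goto([.511,.156,.22],-3))"
```

```text
2.45 [0.51063849 0.15660174 0.21975092] [-1.0227375  -0.82347568  0.2312973 ] {'position': array([0.59412819, 0.15338051, 0.38243119]), 'attitude': array([-0.68181041,  0.71543662,  0.11044472, -0.10529469])}
(array([ 0.4,  0.6, -0.2]), array([0.05, 0.05, 0.12]))
```

View pics/w1.png

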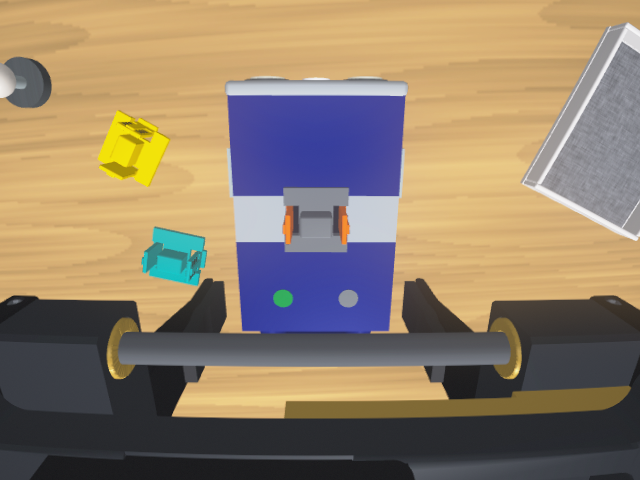

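Wrist view: the cover is centred at about (316,220), between fingertips near columns 222 and 406. I measure the cover here and fuse it with the top view.

Run:
```python
from h import *
c=robot.camera('wrist'); im=c['pixels'][:,:,::-1].copy()
hsv=cv2.cvtColor(im,cv2.COLOR_BGR2HSV)
print(robot.get_obs()['position'])
m=cv2.inRange(hsv,(5,150,120),(18,255,255)); m[:180]=0;m[260:]=0
n,l,s,ce=cv2.connectedComponentsWithStats(m)
for i in range(1,n):
    if s[i,4]>20: print('or',s[i],ce[i])
S=hsv[...,1].astype(float); V=hsv[...,2].astype(float)
def cross(a,th):
    for k in range(len(a)-1):
        if (a[k]-th)*(a[k+1]-th)<=0 and a[k]!=a[k+1]: return k+(th-a[k])/(a[k+1]-a[k])
# flange far edge (z .080) and near edge
up=[(u,180+cross(S[180:200,u],90)) for u in range(288,346)]
dn=[(u,262-cross(S[262:240:-1,u],90)) for u in range(288,346)]
for nm,e in(('up',up),('dn',dn)):
    P=np.array([onz(c,u,v,.080)[:2] for u,v in e]); f=np.polyfit(P[:,1],P[:,0],1); print(nm,P.mean(0),-np.degrees(np.arctan(f[0])),np.polyval(f,.156))
for v in (192,196,200,246,249):
    a=270+cross(V[v,270:300],(V[v,272]+V[v,300])/2) ; b=365-cross(V[v,365:335:-1],(V[v,363]+V[v,335])/2)
    A=onz(c,a,v,.08);B=onz(c,b,v,.08);print(v,a,b,(A+B)/2,np.linalg.norm(A-B))
# body yaw from far & sides (blue z .075)
b=cv2.inRange(hsv,(110,100,40),(130,255,255)); b[335:]=0
for rng in ((105,190),(246,320)):
    L=[];Rr=[]
    for v in range(*rng):
        xs=np.where(b[v]>0)[0]; L.append(onz(c,xs[0]-.5,v,.075)[:2]);Rr.append(onz(c,xs[-1]+.5,v,.075)[:2])
    L=np.array(L);Rr=np.array(Rr)
    fl=np.polyfit(L[:,0],L[:,1],1);fr=np.polyfit(Rr[:,0],Rr[:,1],1)
    print('yaw',np.degrees(np.arctan([fl[0],fr[0]])),'mid y at .511',(np.polyval(fl,.511)+np.polyval(fr,.511))/2,'w',np.polyval(fl,.511)-np.polyval(fr,.511))
for side in(225,405):
  print(onz(c,side,282,.2198))
```

```text
[0.5108397  0.1558138  0.22006845]
or [282 207   9  37 251] [286.58565737 225.09561753]
or [338 207  10  37 234] [341.98717949 225.18376068]
up [0.54168705 0.1523052 ] -2.8313731098755195 0.5418697822965055
dn [0.484641   0.15500948] -2.8125165237661056 0.4846896611400486
192 281.5 346.75 [0.53735176 0.15448167 0.08      ] 0.05412108713809146
196 281.56451612903226 346.4473684210526 [0.53399234 0.15474663 0.08      ] 0.05398555088262503
200 281.6 346.45238095238096 [0.53060665 0.15489697 0.08      ] 0.05413132826014632
246 273.0 344.6666666666667 [0.49029251 0.16140291 0.08      ] 0.06216371560584459
249 273.0 345.25 [0.48752522 0.16129724 0.08      ] 0.06283482341651621
yaw [-2.93701724 -2.87110001] mid y at .511 0.15598177349487638 w 0.13983190207365548
yaw [-2.95898653 -2.88413265] mid y at .511 0.15574357265313785 w 0.1396553736626568
[0.52184473 0.19864153 0.2198    ]
[0.51750162 0.11160083 0.2198    ]
```

```bash
python3 -c "
from h import *
print(robot.get_obs()['position']);print(goto([.5122,.1557,.12],-2.9))"
```

```text
[0.5108397  0.1558138  0.22006845]
(array([  1.4,  -0. , 100.1]), array([ 0.05,  0.01, -0.06]))
```

Request:
carry_out --pt "1.4 0 25 0 0 0 1" --pt "1.4 0 60 0 0 0 0.7" --pt "1.4 0 85 0 0 0 0.5" --pt "1.4 0 100 0 0 0 0.42" --pt "1.4 0 100 0 0 0 0.42" --pt "1.4 0 100 0 0 0 0.42" --force 3

```text
time: 3.25
position: [0.5131, 0.1554, 0.121]
tool_rot: [1.0, -0.026, 0.001, 0.0]
ft_force: [0.7, -0.0, 0.3]
grip_width: 0.0623
```

```bash
python3 -c "
from h import *
c=snap('wrist','w2.png')
for i in range(3):
  o=robot.get_obs();print(o['time'],o['position'],o['ft_force'],o['grip_width'])
print(goto([.5122,.1557,.09],-2.9))
s=robot.camera('scene')['pixels'][:,:,::-1]
cv2.imwrite('pics/s2.png',cv2.resize(s[130:240,250:390],None,fx=5,fy=5,interpolation=cv2.INTER_CUBIC))"
```

```text
3.3 [0.51320282 0.15552217 0.12118751] [0.22768342 0.29128305 1.30168785] 0.06198375229212848
3.3 [0.51320282 0.15552217 0.12118751] [0.22768342 0.29128305 1.30168785] 0.06198375229212848
3.3 [0.51320282 0.15552217 0.12118751] [0.22768342 0.29128305 1.30168785] 0.06198375229212848
(array([-1.1, -0.1, 31.2]), array([ 0.03, -0.13, -0.08]))
```

View pics/w2.png

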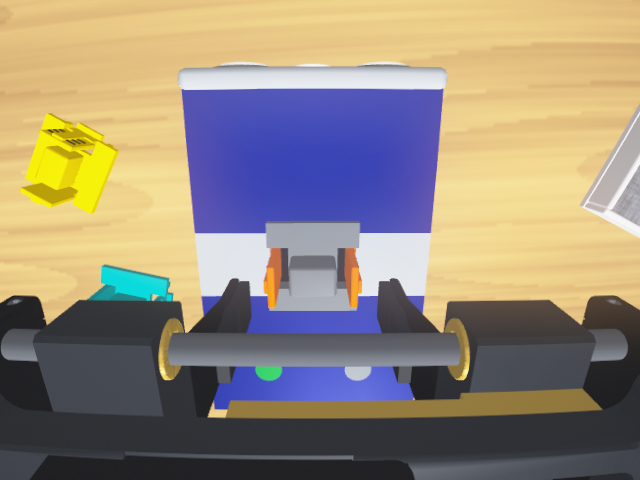

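View pics/s2.png

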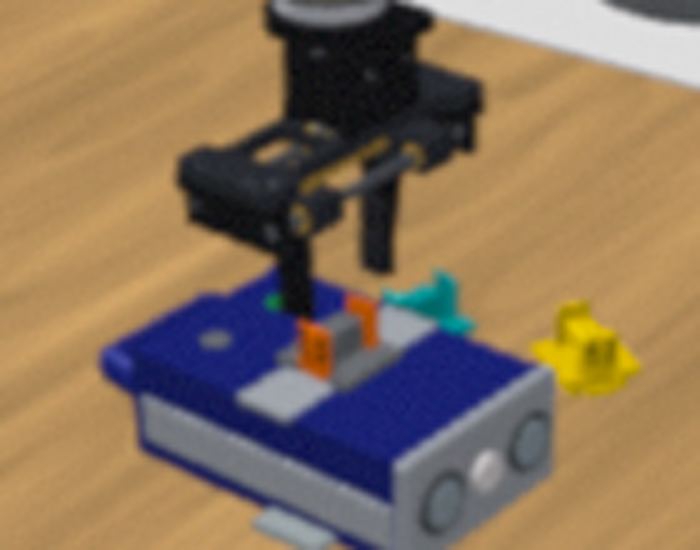

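Fingers run on a straight slide, so there is no swing. They straddle the tabs (fingertips at columns 249 and 380, tabs at 268 and 355). I go down to z ≈ 0.084, keeping the tips 4 mm above the flange.

Request:
carry_out --pt "-0.7 0 10 0 0 0 0.42" --pt "-0.7 0 20 0 0 0 0.42" --pt "-0.7 0 30 0 0 0 0.42" --pt "-0.7 0 37 0 0 0 0.4" --pt "-0.7 0 37 0 0 0 0.36" --pt "-0.7 0 37 0 0 0 0.36"

```text
time: 4.1
position: [0.5126, 0.1557, 0.0842]
tool_rot: [1.0, -0.026, 0.001, 0.0]
ft_force: [-0.6, -0.4, 0.2]
grip_width: 0.0591
```

```bash
python3 -c "
from h import *
for i in range(3):
  c=snap('wrist','w3.png');o=robot.get_obs();print(o['time'],o['position'],o['ft_force'],o['grip_width'])
print(goto([.5122,.1557,.084],-2.9))
"
```

```text
4.15 [0.51269501 0.1557017  0.08432813] [0.08835597 0.80263303 0.02783738] 0.05924500971104896
4.2 [0.51271795 0.15567274 0.08441675] [ 0.60586987  0.33197689 -0.05746094] 0.05953377193349656
4.25 [0.51274059 0.15569556 0.08447823] [ 1.01559448 -0.36921847  0.33052213] 0.059630781748849046
(array([-0.5,  0. ,  0.5]), array([ 0.02, -0.17, -0.07]))
```

View pics/w3.png

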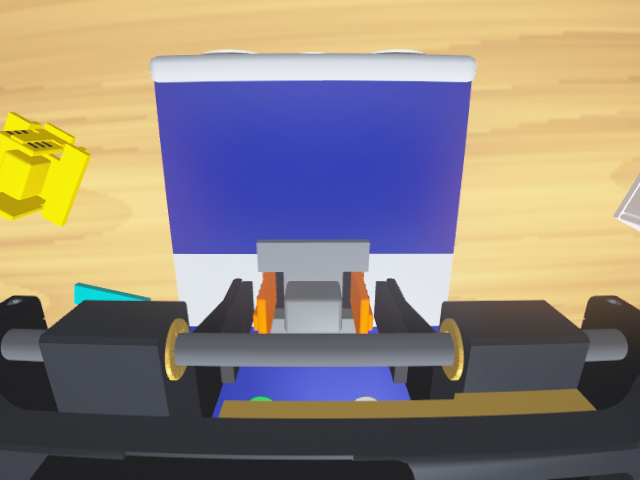

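Fingers are at columns 252 and 377, ridges at 256 and 371: centred to within half a millimetre. I close gently in steps with a low force.

Request:
carry_out --pt "-0.4 0 0.3 0 0 0 0.25" --pt "-0.4 0 0.3 0 0 0 0.2" --pt "-0.4 0 0.3 0 0 0 0.16" --pt "-0.4 0 0.3 0 0 0 0.12" --pt "-0.4 0 0.3 0 0 0 0.12" --pt "-0.4 0 0.3 0 0 0 0.12" --force 7

```text
time: 5.0
position: [0.5124, 0.1557, 0.0843]
tool_rot: [1.0, -0.026, 0.002, 0.0]
ft_force: [-1.2, 0.8, 2.5]
grip_width: 0.0488
```

```bash
cat > st.py <<'E'
from h import *
F=[];P=[];W=[]
for i in range(5):
    robot.camera('wrist'); o=robot.get_obs(); F.append(o['ft_force']);P.append(o['position']);W.append(o['grip_width'])
T=R.from_quat(o['tool_rot'])
print(o['time'],'F tool',T.inv().apply(np.mean(F,0)).round(2),'Fw',np.mean(F,0).round(2),'std',np.std(F,0).round(2),'pos',np.mean(P,0).round(5),'w',np.round(np.mean(W)*1000,2),'M',o['moment'].round(2))
E
python3 st.py
```

```text
5.25 F tool [-0.6   0.04 -3.01] Fw [-0.61 -0.    3.01] std [0.38 0.47 0.58] pos [0.51243 0.15573 0.08431] w 48.84 M [0.04 0.09 0.01]
```

Request:
carry_out --pt "0 0 -0.6 0 0 0 0.1" --pt "0 0 -0.8 0 0 0 0.07" --pt "0 0 -0.8 0 0 0 0.05" --pt "0 0 -0.8 0 0 0 0.05" --pt "0 0 -0.8 0 0 0 0.05"

```text
time: 5.88
position: [0.5124, 0.1557, 0.085]
tool_rot: [1.0, -0.026, 0.001, 0.0]
ft_force: [0.1, 0.3, -0.7]
grip_width: 0.0455
```

```bash
python3 st.py
```

```text
6.125 F tool [0.09 0.04 0.8 ] Fw [ 0.09 -0.05 -0.8 ] std [0.35 0.66 0.43] pos [0.51241 0.15572 0.08509] w 45.89 M [0.02 0.02 0.01]
```

Request:
carry_out --pt "0 0 0 0 0 0 0.03" --pt "0 0 0 0 0 0 0.01" --pt "0 0 0 0 0 0 0.01" --pt "0 0 0 0 0 0 0.01" --force 8

```text
time: 6.62
position: [0.5124, 0.1557, 0.0851]
tool_rot: [1.0, -0.026, 0.002, 0.0]
ft_force: [0.4, -0.2, -0.9]
grip_width: 0.044
```

```bash
python3 st.py
```

```text
6.875 F tool [-0.09 -0.43  0.66] Fw [-0.07  0.44 -0.66] std [0.53 0.34 0.86] pos [0.51243 0.15573 0.08512] w 44.12 M [ 0.01 -0.01 -0.01]
```

Request:
carry_out --pt "0 0 0 0 0 0 -0.01" --pt "0 0 0 0 0 0 -0.03" --pt "0 0 0 0 0 0 -0.03" --pt "0 0 0 0 0 0 -0.03" --force 9

```text
time: 7.38
position: [0.5124, 0.1557, 0.0851]
tool_rot: [1.0, -0.026, 0.002, 0.0]
ft_force: [-0.0, 0.2, -0.6]
grip_width: 0.0428
```

```bash
python3 st.py
```

```text
7.625 F tool [-0.02 -0.38  0.62] Fw [-0.    0.38 -0.62] std [0.43 0.42 0.33] pos [0.51242 0.15573 0.08512] w 42.42 M [0.02 0.01 0.01]
```

Request:
carry_out --pt "0 -0.15 0 0 0 0 -0.05" --pt "0 -0.15 0 0 0 0 -0.07" --pt "0 -0.15 0 0 0 0 -0.1" --pt "0 -0.15 0 0 0 0 -0.1" --force 10

```text
time: 8.12
position: [0.5124, 0.1559, 0.0851]
tool_rot: [1.0, -0.026, 0.002, 0.0]
ft_force: [0.4, -0.5, -0.9]
grip_width: 0.0414
```

```bash
python3 st.py
```

```text
8.375 F tool [ 0.15 -0.32  0.84] Fw [ 0.16  0.31 -0.84] std [0.59 0.49 0.28] pos [0.51242 0.15587 0.08511] w 41.74 M [ 0.07 -0.   -0.08]
```

Request:
carry_out --pt "0 0 0 0 0 0 -0.2" --pt "0 0 0 0 0 0 -0.3" --pt "0 0 0 0 0 0 -0.3" --force 15

```text
time: 8.75
position: [0.5124, 0.1559, 0.0851]
tool_rot: [1.0, -0.026, 0.002, 0.0]
ft_force: [-0.6, -0.4, -0.3]
grip_width: 0.0415
```

```bash
python3 st.py
```

```text
9.0 F tool [0.2  0.24 1.01] Fw [ 0.19 -0.25 -1.01] std [0.44 0.43 0.29] pos [0.51243 0.15588 0.08511] w 41.41 M [-0.    0.01 -0.05]
```

Request:
carry_out --pt "0 0 0 0 0 0 -0.4" --pt "0 0 0 0 0 0 -0.5" --pt "0 0 0 0 0 0 -0.5" --force 22

```text
time: 9.38
position: [0.5124, 0.1559, 0.0851]
tool_rot: [1.0, -0.026, 0.002, 0.0]
ft_force: [-0.5, 0.6, -1.4]
grip_width: 0.0413
```

```bash
python3 st.py
```

```text
9.625 F tool [-0.1  -0.07  1.09] Fw [-0.09  0.08 -1.09] std [0.5  0.1  0.21] pos [0.51242 0.15588 0.08512] w 41.11 M [ 0.02 -0.    0.02]
```

Both tabs are at their stops (41 mm) and the forces are balanced. I lift slowly.

Request:
carry_out --pt "0 0 -0.5 0 0 0 -0.5" --pt "0 0 -1 0 0 0 -0.5" --pt "0 0 -1.5 0 0 0 -0.5" --pt "0 0 -2 0 0 0 -0.5" --pt "0 0 -2 0 0 0 -0.5"

```text
time: 10.25
position: [0.5125, 0.1559, 0.0872]
tool_rot: [1.0, -0.026, 0.002, 0.0]
ft_force: [-1.3, 0.6, -0.9]
grip_width: 0.041
```

```bash
python3 st.py
```

```text
10.5 F tool [0.19 0.05 0.87] Fw [ 0.19 -0.06 -0.87] std [0.39 0.32 0.38] pos [0.51241 0.15587 0.08713] w 41.21 M [0.01 0.07 0.  ]
```

Only the cover's weight shows (0.85 N), so it is free. I keep going straight up.

Request:
carry_out --pt "0 0 -2 0 0 0 -0.5" --pt "0 0 -4 0 0 0 -0.5" --pt "0 0 -6 0 0 0 -0.5" --pt "0 0 -9 0 0 0 -0.5" --pt "0 0 -12 0 0 0 -0.5" --pt "0 0 -18 0 0 0 -0.5" --pt "0 0 -26 0 0 0 -0.5" --pt "0 0 -40 0 0 0 -0.5"

```text
time: 11.5
position: [0.512, 0.1559, 0.1276]
tool_rot: [1.0, -0.026, 0.001, 0.0]
ft_force: [-1.2, -0.3, -0.8]
grip_width: 0.0405
```

Request:
carry_out --pt "0 0 -20 0 0 0 -0.5" --pt "0 0 -40 0 0 0 -0.5" --pt "0 0 -50 0 0 0 -0.5" --pt "0 0 -50 0 0 0 -0.5"

```text
time: 12.0
position: [0.5124, 0.156, 0.1786]
tool_rot: [1.0, -0.026, 0.002, 0.0]
ft_force: [-0.2, 0.5, -1.2]
grip_width: 0.041
```

Run:
```python
from h import *
exec(open('st.py').read())
c=snap('wrist','w4.png')
s=robot.camera('scene')['pixels'][:,:,::-1]
cv2.imwrite('pics/s4.png',cv2.resize(s[100:320,210:400],None,fx=2.7,fy=2.7,interpolation=cv2.INTER_CUBIC))
# tray from top, robustly: white rim
t=robot.camera('top'); hsv=cv2.cvtColor(t['pixels'],cv2.COLOR_RGB2HSV)
w=cv2.inRange(hsv,(0,0,165),(180,40,255)); w[:,:340]=0; w[:,440:]=0; w[:215]=0; w[320:]=0
ys,xs=np.where(w>0); P=np.array([onz(t,x,y,.028)[:2] for x,y in zip(xs,ys)],np.float32)
r=cv2.minAreaRect(P*1000);print(r,cv2.boxPoints(r).round())
```

```text
12.25 F tool [ 0.27 -0.01  0.88] Fw [ 0.27 -0.   -0.88] std [0.25 0.39 0.28] pos [0.5114  0.15584 0.17719] w 41.1 M [-0.02  0.04 -0.03]
((564.8218994140625, -161.51829528808594), (137.54959106445312, 168.2908935546875), 63.3471794128418) [[ 459. -185.]
 [ 609. -261.]
 [ 671. -138.]
 [ 520.  -62.]]
```

View pics/w4.png

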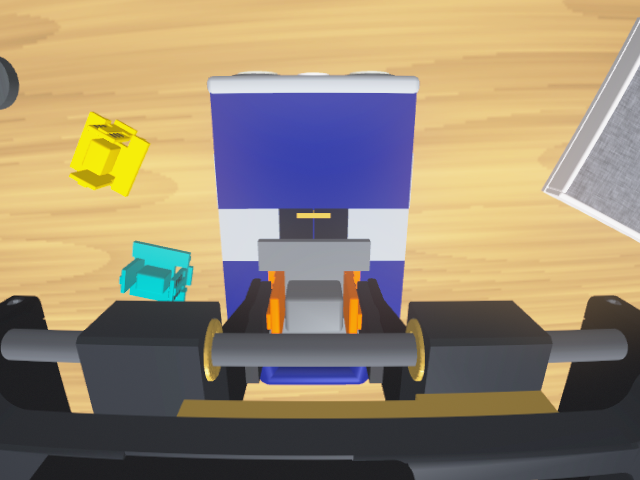

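View pics/s4.png

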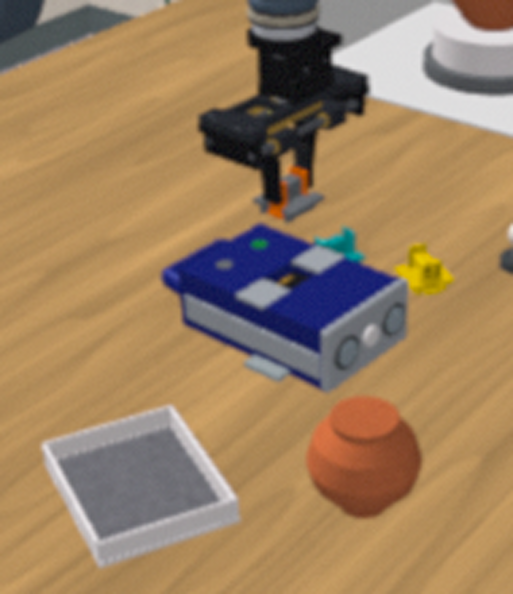

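The cover is held upright and the bay is empty behind it (dark mouth at (313,225)). The tray centre is (0.565,-0.162), sides 168 x 138 mm, as before. Now the transfer.

```bash
python3 -c "
from h import *
print(goto([.565,-.1615,.177],-2.9))"
```

```text
(array([6.980e+01, 3.141e+02, 3.000e-01]), array([ 0.04, -0.06, -0.07]))
```

Request:
carry_out --pt "5 20 0 0 0 0 -0.5" --pt "15 60 0 0 0 0 -0.5" --pt "27 110 0 0 0 0 -0.5" --pt "40 160 0 0 0 0 -0.5" --pt "50 210 0 0 0 0 -0.5" --pt "60 260 0 0 0 0 -0.5" --pt "67 295 0 0 0 0 -0.5" --pt "69.8 314 0 0 0 0 -0.5"

```text
time: 13.4
position: [0.5652, -0.1633, 0.177]
tool_rot: [1.0, -0.027, 0.001, 0.0]
ft_force: [0.2, 0.1, -0.8]
grip_width: 0.0411
```

Run:
```python
exec(open('st.py').read())
c=snap('wrist','w5.png')
print(goto([.565,-.1615,.045],-2.9))
```

```text
13.65 F tool [ 0.09 -0.15  0.98] Fw [ 0.09  0.15 -0.98] std [0.47 0.77 0.17] pos [ 0.56485 -0.16182  0.17705] w 41.22 M [0.03 0.01 0.02]
(array([  0.6,   2. , 132.2]), array([-0.02,  0.  ,  0.02]))
```

View pics/w5.png

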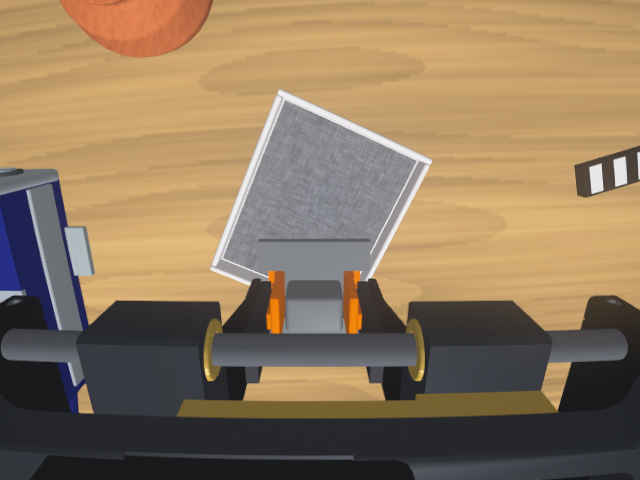

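The held cover hangs level. The tray's corners are at (282,91), (431,161) and (213,267). I check its centre from this view before descending.

```bash
python3 -c "
from h import *
c=robot.camera('wrist')
A,B,C=[onz(c,*p,.028) for p in((282,91),(431,161),(213,267))]
print((B+C)/2,np.linalg.norm(A-B),np.linalg.norm(A-C)); print(robot.get_obs()['position'])
print(goto([.565,-.1615,.045],-2.9))"
```

```text
[ 0.56815656 -0.1631894   0.028     ] 0.1354775880413123 0.164990385736737
[ 0.56464598 -0.1595928   0.17727239]
(array([  0.4,   1.9, 132.3]), array([-0.01, -0.02,  0.03]))
```

Request:
carry_out --pt "1 1 20 0 0 0 -0.5" --pt "2 2 45 0 0 0 -0.5" --pt "2 2 75 0 0 0 -0.5" --pt "2 2 105 0 0 0 -0.5" --pt "2 2 125 0 0 0 -0.5" --pt "2 2 135 0 0 0 -0.5" --pt "2 2 140 0 0 0 -0.5" --pt "2 2 142 0 0 0 -0.5"

```text
time: 14.75
position: [0.567, -0.1616, 0.0357]
tool_rot: [1.0, -0.025, 0.001, 0.0]
ft_force: [0.5, 0.6, -0.4]
grip_width: 0.0412
```

Request:
carry_out --pt "0 0 0 0 0 0 -0.5" --pt "0 0 0 0 0 0 -0.5"

```text
time: 15.0
position: [0.5675, -0.1618, 0.0364]
tool_rot: [1.0, -0.025, 0.001, 0.0]
ft_force: [-0.9, 0.4, -1.2]
grip_width: 0.0413
```

```bash
python3 st.py; python3 -c "
from h import *
s=snap('scene','s6.png')
im=s['pixels'][180:340,200:390,::-1]
cv2.imwrite('pics/s6c.png',cv2.resize(im,None,fx=3.5,fy=3.5,interpolation=cv2.INTER_CUBIC))"
```

```text
15.25 F tool [-0.24 -0.11  0.8 ] Fw [-0.23  0.12 -0.8 ] std [0.3  0.22 0.4 ] pos [ 0.56723 -0.1617   0.03608] w 41.01 M [-0.03  0.01  0.01]
```

View pics/s6c.png

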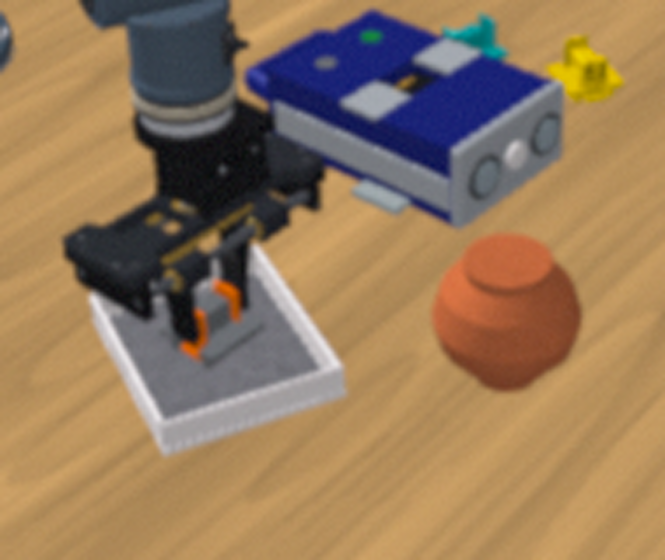

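The cover is above the tray floor, clear of all walls. I expect contact at TCP z ≈ 0.025, about 11 mm further down, and make the last part in small steps.

Request:
carry_out --pt "0 0 2 0 0 0 -0.5" --pt "0 0 4 0 0 0 -0.5" --pt "0 0 6 0 0 0 -0.5" --pt "0 0 7.5 0 0 0 -0.5" --pt "0 0 8.5 0 0 0 -0.5" --pt "0 0 9.3 0 0 0 -0.5" --pt "0 0 9.3 0 0 0 -0.5"

```text
time: 16.18
position: [0.5671, -0.1616, 0.0265]
tool_rot: [1.0, -0.025, 0.001, 0.0]
ft_force: [0.6, -0.4, -1.5]
grip_width: 0.0412
```

```bash
python3 st.py
```

```text
16.425 F tool [0.07 0.45 0.75] Fw [ 0.05 -0.46 -0.75] std [0.27 0.53 0.29] pos [ 0.56711 -0.16164  0.02657] w 41.03 M [-0.03 -0.01  0.02]
```

Request:
carry_out --pt "0 0 0.4 0 0 0 -0.5" --pt "0 0 0.8 0 0 0 -0.5" --pt "0 0 1.2 0 0 0 -0.5" --pt "0 0 1.4 0 0 0 -0.5"

```text
time: 16.92
position: [0.5671, -0.1616, 0.0252]
tool_rot: [1.0, -0.025, 0.001, 0.0]
ft_force: [0.1, 0.4, -1.2]
grip_width: 0.0408
```

```bash
python3 st.py
```

```text
17.175 F tool [-0.28  0.    0.92] Fw [-0.28  0.01 -0.92] std [0.52 0.55 0.43] pos [ 0.56712 -0.16164  0.02517] w 41.14 M [ 0.06  0.03 -0.01]
```

Request:
carry_out --pt "0 0 0.3 0 0 0 -0.5" --pt "0 0 0.6 0 0 0 -0.5" --pt "0 0 0.6 0 0 0 -0.5"

```text
time: 17.55
position: [0.5671, -0.1616, 0.0246]
tool_rot: [1.0, -0.025, 0.001, 0.0]
ft_force: [-0.0, -0.4, -1.1]
grip_width: 0.0412
```

```bash
python3 st.py
```

```text
17.8 F tool [ 0.34 -0.25  0.82] Fw [ 0.35  0.23 -0.82] std [0.44 0.38 0.23] pos [ 0.56714 -0.16165  0.02459] w 41.11 M [0.08 0.02 0.04]
```

Request:
carry_out --pt "0 0 0.4 0 0 0 -0.5" --pt "0 0 0.8 0 0 0 -0.5" --pt "0 0 0.8 0 0 0 -0.5"

```text
time: 18.18
position: [0.5671, -0.1616, 0.0245]
tool_rot: [1.0, -0.025, 0.001, 0.0]
ft_force: [-0.9, -0.4, 4.7]
grip_width: 0.041
```

```bash
python3 st.py
```

```text
18.425 F tool [-1.52 -0.07 -4.96] Fw [-1.53  0.15  4.96] std [0.62 0.71 0.29] pos [ 0.56713 -0.16166  0.02447] w 41.33 M [0.06 0.22 0.06]
```

It is standing on the floor (5 N up, z stopped at 0.0245, as expected). I relax, then open gradually so that the tabs spring out evenly.

Request:
carry_out --pt "0 0 0 0 0 0 -0.2" --pt "0 0 0 0 0 0 -0.05" --pt "0 0 0 0 0 0 0.03" --pt "0 0 0 0 0 0 0.1" --pt "0 0 0 0 0 0 0.17" --pt "0 0 0 0 0 0 0.25" --pt "0 0 0 0 0 0 0.35" --pt "0 0 0 0 0 0 0.45"

```text
time: 19.42
position: [0.5672, -0.1616, 0.0244]
tool_rot: [1.0, -0.025, 0.001, 0.0]
ft_force: [-0.2, 0.3, -0.2]
grip_width: 0.0609
```

Request:
carry_out --pt "0 0 0 0 0 0 0.5" --pt "0 0 0 0 0 0 0.5"

```text
time: 19.68
position: [0.5672, -0.1616, 0.0244]
tool_rot: [1.0, -0.025, 0.001, 0.0]
ft_force: [-0.2, -0.5, -0.3]
grip_width: 0.0649
```

```bash
python3 st.py; python3 -c "
from h import *
snap('wrist','w7.png')"
```

```text
19.925 F tool [-0.27 -0.26 -0.23] Fw [-0.26  0.27  0.23] std [0.65 0.42 0.56] pos [ 0.56716 -0.16167  0.0244 ] w 65.13 M [ 0.05 -0.01 -0.02]
```

View pics/w7.png

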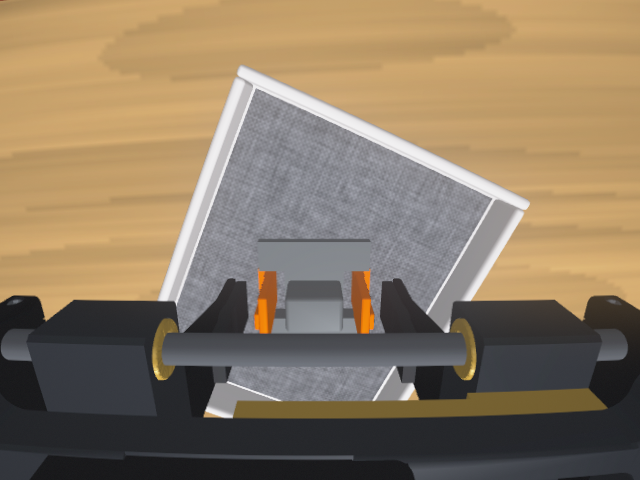

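The fingers (247, 382) are clear of the sprung-out tabs (262, 368). I retreat straight up.

Request:
carry_out --pt "0 0 -5 0 0 0 0.5" --pt "0 0 -15 0 0 0 0.5" --pt "0 0 -35 0 0 0 0.5" --pt "0 0 -60 0 0 0 0.5" --pt "0 0 -100 0 0 0 0.5" --pt "0 0 -140 0 0 0 0.5" --pt "0 0 -160 0 0 0 0.5" --pt "0 0 -160 0 0 0 0.5"

```text
time: 20.98
position: [0.5681, -0.1621, 0.187]
tool_rot: [1.0, -0.025, 0.003, 0.001]
ft_force: [0.4, -0.1, -0.3]
grip_width: 0.0654
```

```bash
python3 st.py; python3 -c "
from h import *
snap('wrist','w8.png')
s=snap('scene','s8.png')
cv2.imwrite('pics/s8c.png',cv2.resize(s['pixels'][230:320,210:310,::-1],None,fx=6,fy=6,interpolation=cv2.INTER_CUBIC))"
```

```text
21.225 F tool [-0.07 -0.3  -0.21] Fw [-0.06  0.3   0.21] std [0.34 0.45 0.21] pos [ 0.5663  -0.16129  0.18388] w 65.22 M [-0.02 -0.02  0.05]
```

View pics/w8.png

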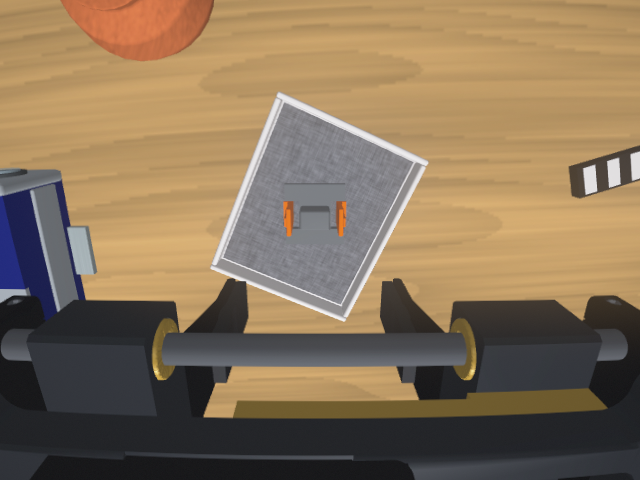

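View pics/s8c.png

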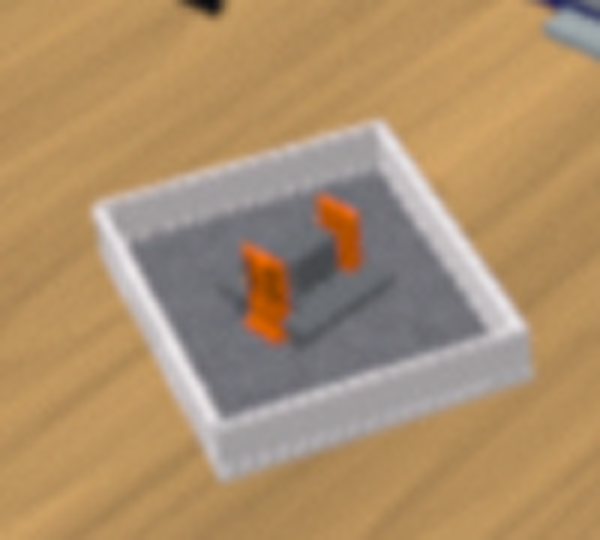

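The cover stands upright in the middle of the tray at (315,210), the gripper is well clear above it, and the pot and scale bar are where they were. I hand in.

```bash
python3 -c "
from h import *
print(robot.hand_in())"
```

```text
the job is handed in; nothing more can be done
None
```

I squeezed the two orange tabs in small steps and drew the grey cover straight up out of the bay. I set it upright near the middle of the white tray, let go, and handed in at about 21 s of the 54 s allowed. `hand_in` gives no verdict, so success rests on the checks below.

- **Squeeze:** the tabs reached their stops with the sideways force on the hand under 0.5 N. The upward push peaked at about 3 N early on, and I yielded to it.
- **Lift:** the hand felt only the cover's weight, about 0.9 N, while I drew it out.
- **Setting down:** contact came at tool height 0.0245 m against about 0.025 m expected, with about 5 N at the floor.
- **Final pictures:** the cover stands upright and clear of the tray walls, and the gripper is about 160 mm above it with no measurable load. The pot and scale bar look undisturbed. The target ball was not in the last pictures I viewed, but the arm never went near it.
- **Disagreements:** the tray centre differed by about 3 mm between the top and wrist views, which was harmless with that much room. My first cover outline and scanner-body fits leaked into the surroundings, so I redid them from edges. The fingers slid straight instead of swinging forward as the task warned.

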